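Ring cup into the tray pocket, mouth up

ROBOT

A 6-joint arm with a two-finger parallel gripper is mounted at the origin on the work surface. World frame = base frame: x ahead of the robot, y to its left, z up, the work surface at z = 0. Lengths are in m, angles in degrees, forces in N, time in s.
With the tool pointing down it reaches from about 0.25 to 0.725 m from the base axis. Payload 9.7 kg.
Tool frame: the origin (TCP) lies on the centre line of the jaws, within the pads' length; the fingertips stand 19 mm ahead of it and the grasp point (between the pads) is the TCP (bot.tcp_to_tips is the z of the fingertips in the tool frame, in m); z points along the fingers, y is the line along which they close (so a half turn about z gives the same grasp; the last joint's range is limited). The gripper opens to 85 mm and grips with 20 to 120 N. Pads are 22 mm wide; open, the fingers measure 114 mm over their backs; the gripper's body (76 mm by 85 mm) begins 54 mm behind the grasp point. The pads swing forward as they close: fully open they stand 13 mm farther back than shut.
Start: joints at [-64.286, 4.979, 10.078, 95.1, 0, 90], TCP at [0.239, -0.496, 0.25] pointing down, gripper open.
Joint ranges: [-179.16, 179.16], [-48.56, 103.87], [-65.8, 70.77], [-126.05, 130.52], [-82.76, 87.17], [-180, 180]. Speed limits (degrees/s): [127.2, 127.2, 147.25, 180, 180, 180].

INTERFACE

Orientations are given as [roll, pitch, yaw] about the fixed x, y, z axes, in that order (R = Rz(yaw) Ry(pitch) Rx(roll)).
In Python, from workcell import bot gives the robot as it stands. The module is installed in compiled form; this text tells all that it offers.
- The arm moves only by the tool play_rows, never from a script. Its argument "increments" is a list of rows, each an object with "slide": the shift along the tool's x, y, z in mm, a list of three; "angular": the turn, a rotation vector about the tool's x, y, z in degrees, a list of three; "claw": the opening, from -1 (shut) to 1 (fully open). In form: [{"slide": [x, y, z], "angular": [rx, ry, rz], "claw": claw}, ...]. A call has 1 to 8 rows; each row shifts and turns the commanded pose from where the row before left it, along the tool's axes as they then stand; what a row does not reach is not made up. A row lasts 1/10 s, in which the tool goes at most 50 mm and 8.59 degrees, less where a joint would pass 70% of its speed; a pose out of reach is approached as far as the arm can. A call is refused whole if a number of a shift passes 50 or a number of a turn 8.59, either way. A call with a gripper value outside its range is refused whole. The fingers move at their own pace and stop on an object; "squeeze" is the grip in N (left out, the last holds). Time passes only in rows, so rows that do not move let the fingers close. It gives the time, the measured TCP pose, the force, the opening and the grip force at its end, in the units of the state.
- bot.get_obs(): the state, without advancing time (a new reading comes with each control period).
- bot.camera(name): name is "scene" or "top" or "wrist"; returns the picture (400x640x3 uint8, red, green, blue); there is no depth.
- bot.camera_info(name): a dict with "fovy" (degrees; the focal length in pixels is half the picture's height over the tangent of half this angle, whatever the lens; pixels are square), "cx", "cy" (the principal point, pixels), "R" (3x3) and "t" (3): a world point X has camera coordinates R X + t. Camera axes: x right, y down, z forward; pixel columns grow to the right and rows downward; lengths in m; the calibration is good to about 2 mm. The wrist camera is an equidistant fisheye: a pixel r from the principal point sees the ray r / f radians off the axis. A picture is of the moment at which its call begins: read the wrist's pose just before it. camera_info takes no time and is no camera call; for the wrist camera it gives the pose at the moment of the call.
- bot.job_done(): hands the job in; it is judged then, once.
The state is a dict: "time": time; "q": joint angles; "qd": joint speeds; "joint_efforts": joint torques, N m; "ee_pos": TCP position; "tcp_rot": TCP orientation; "wrist_force": force on the tool from outside, world axes, zero at the start; "torque": the same for the moment, N m; "opening": finger opening in m; "grasp_force": force on a finger pad.
Only numpy, scipy, OpenCV 4.12 (cv2) and the standard library are available. Lean on these libraries where they do the work, as an engineer would, in place of code of your own. Each camera call takes 0.05 s, during which the arm holds its last target. There are 200 camera calls.

TASK

Two matching small white ring cups have been washed: one stands mouth up and is dry, the other is upside down, still draining. Pick up the one standing mouth up and set it down gently, mouth up all the way, in the empty pocket of the top clear tray, flat on the floor of the pocket, and let it go. Leave the upside-down cup where it is.

Things in the scene. Friction and masses are not known exactly. Their poses are not given: they have to be found in the camera images.
- cup_upright_mid (a point): the cup to move: a round, straight-walled white ceramic cup, 52 mm outside diameter, 40 mm high, wall 4 mm, base 6 mm, 56 to 112 g, standing mouth up on the table (the hollow shows from above). The point is on its axis, half-way up (20 mm above its underside); z points out of its mouth. Cup tops are 40 mm above the table
- cup_inverted_mid (a point): the matching cup, to be left alone: the same size, but upside down on the table (its flat closed base shows on top). The point is on its axis, half-way up (20 mm above the table)
- pocket (a point): centre of the floor of the empty pocket in the top tray of the fixed four-tier clear plastic tray stack: 148 mm above the table, lined with a grey sheet, 120 mm along y by 110 mm along x inside, with 3 mm walls on all sides that stand 25 mm above this floor. Axes: z up, x and y along the pocket's walls. The stack is 249 mm (along y) by 116 mm (along x); its other pocket, on the +y side, is full of tins up to 22 mm high
Mind the look-alikes: they are no part of the job. Leave any red look-alike of the part that bears cup_upright_mid alone.

How it is judged (in metres and radians):
On the way, in this order (a step that is already met when the one before it is completed fails the run):
1. the mouth-up cup is lifted clear of the table, its centre more than 80 mm up (height (world z) of cup_upright_mid above 0.08 m and contact force between cup_upright and the fingers above 0.3 N), for 0.1 s.
2. it is lowered into the empty pocket while still held, to within 15 mm of the pocket's floor (x of cup_upright_mid in the frame of pocket between -0.035 and 0.035 m and y of cup_upright_mid in the frame of pocket between -0.04 and 0.04 m and z of cup_upright_mid in the frame of pocket between 0.012 and 0.035 m and contact force between cup_upright and the fingers above 0.3 N), for 0.1 s.
At the end, for the whole second after the job is handed in: The cup that stood mouth up rests, released, in the empty pocket of the top tray: within 35 mm (x) and 40 mm (y) of the pocket's centre, its centre 14 to 26 mm above the pocket's floor, mouth up within 10 degrees; the upside-down cup is within 20 mm of where it was (x of cup_upright_mid in the frame of pocket between -0.035 and 0.035 m and y of cup_upright_mid in the frame of pocket between -0.04 and 0.04 m and z of cup_upright_mid in the frame of pocket between 0.014 and 0.026 m and angle between cup_upright_mid's own z axis and vertical below 0.17 rad and linear speed of cup_upright below 0.02 m/s and contact force between cup_upright and the fingers below 0.05 N and distance of cup_inverted_mid from where it was at the start of the episode below 0.02 m); the robot touches nothing.
It fails at once if the cup is tipped more than 35 degrees from mouth up (angle between cup_upright_mid's own z axis and vertical above 0.61 rad).
It fails at once if the upside-down cup is moved more than 20 mm (distance of cup_inverted_mid from where it was at the start of the episode above 0.02 m).
It fails at once if the cup is banged or pressed against the tray with more than 40 N (contact force between cup_upright and tray above 40 N).
It also fails if it takes over 37 s, if anything falls off the work surface, if the arm or the gripper's body presses on something with over 40 N, if the wrist force passes 120 N, or if a joint passes its speed limit or range.

## Working session

There is one attempt and no reset: what is moved stays moved. The work goes in short steps, Python scripts to look and compute and a tool call to move; the robot and the scene stay as the last step left them, time stands still between calls to the robot, and variables do not carry over. Pictures are saved under pics/ and viewed, at most 10 in all, crops included, and the job is handed in when it is done.

Besides the shell and the picture viewer there is one more tool, called as name(argument=value, ...) on one line, values as JSON. play_rows: Moves the arm, as the interface text tells. Its arguments: {"type":"object","properties":{"increments":{"type":"array"},"squeeze":{"type":"number"}},"required":["increments"]}

```bash
mkdir -p pics
cat > h.py <<'E'
from workcell import bot
import numpy as np, cv2
def ray(n,u,v,I=None):
    i=I or bot.camera_info(n); f=200/np.tan(np.radians(i['fovy']/2)); R=np.array(i['R']);t=np.array(i['t'])
    a=np.array([u-i['cx'],v-i['cy']])/f
    if n=='wrist':
        r=np.linalg.norm(a); d=np.array([*(a/max(r,1e-9)*np.sin(r)),np.cos(r)])
    else: d=np.array([*a,1])
    return -R.T@t, R.T@d
def onz(n,u,v,z,I=None):
    o,d=ray(n,u,v,I); return o+d*(z-o[2])/d[2]
E
python3 - <<'E'
from h import *
for n in ['top','scene']:
    cv2.imwrite(f'pics/{n}0.png',bot.camera(n)[:,:,::-1])
    i=bot.camera_info(n);print(n,i['fovy'],-np.array(i['R']).T@np.array(i['t']))
print(bot.get_obs())
E
```

```text
top 44.94995419999949 [ 0.47071744 -0.03395542  1.01496141]
scene 53.315346187906655 [ 0.94872932 -0.35082456  0.7010158 ]
{'time': 0.1, 'q': array([-6.42843468e+01,  5.00752712e+00,  1.00404616e+01,  9.51005736e+01,
       -1.28891999e-03,  8.99992616e+01]), 'qd': array([-0.02533182, -0.09363535,  0.12527189, -0.04762161, -0.09152559,
       -0.06882115]), 'joint_efforts': array([ 2.39425593e-03, -5.21563232e+01,  4.65652835e+01,  1.60578807e-02,
        8.37754715e-05, -1.37777337e-05]), 'ee_pos': array([ 0.23856329, -0.49536533,  0.24967115]), 'tcp_rot': array([-1.79932361e+02,  1.28804741e-03,  2.57163931e+01]), 'wrist_force': array([ 1.07742001,  1.33724639, -0.81230385]), 'torque': array([-0.03429379,  0.02612079,  0.03570156]), 'grasp_force': 0.0, 'opening': 0.0853298934429774}
```

View pics/top0.png

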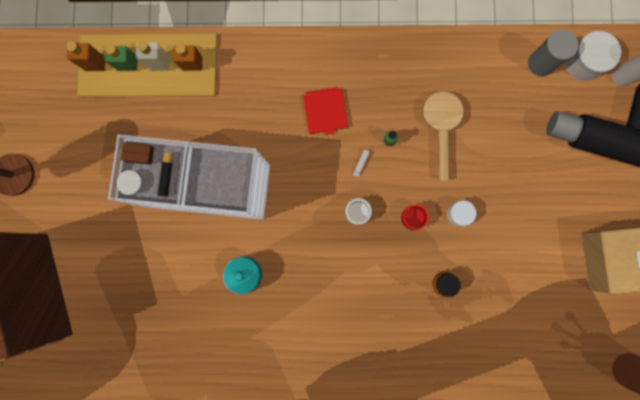

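View pics/scene0.png

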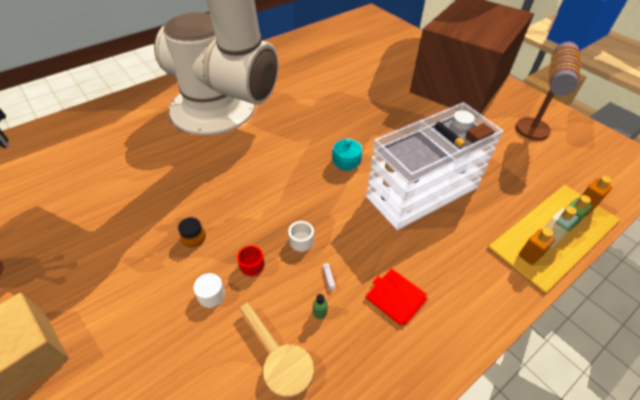

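Top view: the hollow white cup at (358,211) could be confused with the flat-topped inverted cup at (462,213), the red cup at (414,217) and the white tin at (129,182). I choose (358,211). The empty pocket is the grey area around (221,178). Next I'll measure and check with a close crop.

Run:
```python
from h import *
im=cv2.imread('pics/top0.png'); h=cv2.cvtColor(im,cv2.COLOR_BGR2HSV)
m=((h[...,1]<75)&(h[...,2]>110)).astype(np.uint8)
for nm,(u,v) in dict(up=(358,211),inv=(462,213)).items():
    w=np.zeros_like(m); w[v-22:v+22,u-22:u+22]=m[v-22:v+22,u-22:u+22]
    c=max(cv2.findContours(w,0,1)[0],key=cv2.contourArea); (x,y),r=cv2.minEnclosingCircle(c)
    print(nm,x,y,r,cv2.boundingRect(c),onz('top',x,y,.04))
g=((h[...,1]<70)&(h[...,2]>60)&(h[...,2]<150)).astype(np.uint8)
w=np.zeros_like(g); w[140:215,186:262]=g[140:215,186:262]
w=cv2.morphologyEx(w,cv2.MORPH_OPEN,np.ones((5,5)))
c=max(cv2.findContours(w,0,1)[0],key=cv2.contourArea); R=cv2.minAreaRect(c); print(R)
for p in cv2.boxPoints(R): print(p,onz('top',*p,.148))
print('pc',onz('top',*R[0],.148), 'red',onz('top',414,217,.04))
a=cv2.resize(im[185:245,325:495],None,fx=4,fy=4,interpolation=2)
b=im[130:230,100:280].copy(); cv2.drawContours(b,[c-[100,130]],-1,(0,255,0),1)
b=cv2.resize(b,(680,378),interpolation=0)
cv2.imwrite('pics/c1.png',np.vstack([a,b][:2])[:600])
```

```text
up 358.0 211.0 13.601571083068848 (345, 198, 27, 27) [ 0.54094189 -0.07151727  0.04      ]
inv 461.4436950683594 213.72787475585938 14.809795379638672 (447, 200, 30, 26) [ 0.53521003 -0.2792859   0.04      ]
((218.68585205078125, 178.93878173828125), (62.53461456298828, 59.48472213745117), 6.788974285125732)
[184.12186 204.7764 ] [0.54480908 0.24704101 0.148     ]
[191.15372 145.70877] [0.65335167 0.237296   0.148     ]
[253.24985 153.10117] [0.63923921 0.12300303 0.148     ]
[246.21799 212.1688 ] [0.5312781  0.13403248 0.148     ]
pc [0.59184064 0.18526308 0.148     ] red [ 0.52870982 -0.18407534  0.04      ]
```

View pics/c1.png

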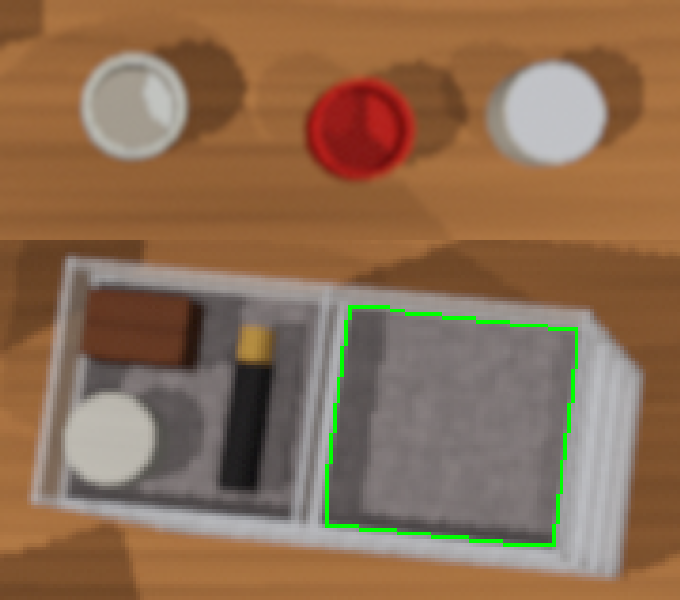

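The crop shows the mouth-up cup on the left (hollow visible), the red look-alike in the middle and the inverted cup on the right with its flat base showing. The green outline traces the pocket floor well. I'll turn the jaws to line up with the tray (yaw about -7°).

play_rows(increments=[{"slide": [0,0,0],"angular": [0,0,8.2],"claw": 1},{"slide": [0,0,0],"angular": [0,0,8.2],"claw": 1},{"slide": [0,0,0],"angular": [0,0,8.2],"claw": 1},{"slide": [0,0,0],"angular": [0,0,8.1],"claw": 1},{"slide": [0,0,0],"angular": [0,0,0],"claw": 1}], squeeze=35)

```text
time: 0.6
ee_pos: [0.2386, -0.4954, 0.2499]
tcp_rot: [-180.0, 0.0, -7.1]
wrist_force: [0.6, 0.2, 0.2]
opening: 0.0856
grasp_force: 0.0
```

play_rows(increments=[{"slide": [20.7,-38.1,0],"angular": [0,0,0],"claw": 1},{"slide": [20.7,-38.1,0],"angular": [0,0,0],"claw": 1},{"slide": [20.7,-38.1,0],"angular": [0,0,0],"claw": 1},{"slide": [20.7,-38.1,0],"angular": [0,0,0],"claw": 1},{"slide": [20.7,-38.1,0],"angular": [0,0,0],"claw": 1},{"slide": [20.7,-38.1,0],"angular": [0,0,0],"claw": 1},{"slide": [20.7,-38.1,0],"angular": [0,0,0],"claw": 1},{"slide": [20.7,-38.1,0],"angular": [0,0,0],"claw": 1}])

```text
time: 1.4
ee_pos: [0.4408, -0.2115, 0.2502]
tcp_rot: [180.0, -0.0, -6.7]
wrist_force: [0.2, -0.3, -0.9]
opening: 0.0855
grasp_force: 0.0
```

play_rows(increments=[{"slide": [20.7,-38.1,10],"angular": [0,0,0],"claw": 1},{"slide": [20.7,-38.1,10],"angular": [0,0,0],"claw": 1},{"slide": [20.7,-38.1,10],"angular": [0,0,0],"claw": 1},{"slide": [20.7,-38.1,20],"angular": [0,0,0],"claw": 1},{"slide": [0,0,40],"angular": [0,0,0],"claw": 1},{"slide": [0,0,20],"angular": [0,0,0],"claw": 1},{"slide": [0,0,0],"angular": [0,0,0],"claw": 1},{"slide": [0,0,0],"angular": [0,0,0],"claw": 1}])

```text
time: 2.2
ee_pos: [0.5407, -0.072, 0.1408]
tcp_rot: [180.0, 0.0, -6.9]
wrist_force: [-0.8, -0.5, 0.5]
opening: 0.0854
grasp_force: 0.0
```

Run:
```python
from h import *
I=bot.camera_info('wrist'); im=bot.camera('wrist')[:,:,::-1].copy(); cv2.imwrite('pics/w1.png',im)
o=bot.get_obs(); print(o['ee_pos'],o['tcp_rot'],bot.tcp_to_tips)
h=cv2.cvtColor(im,cv2.COLOR_BGR2HSV); m=((h[...,1]<75)&(h[...,2]>110)).astype(np.uint8)
for c in cv2.findContours(m,0,1)[0]:
    if cv2.contourArea(c)>300:
        (x,y),r=cv2.minEnclosingCircle(c); print((x,y),r,cv2.contourArea(c),onz('wrist',x,y,.04,I))
```

```text
[ 0.5411997  -0.07224046  0.14172885] [ 1.79998690e+02 -8.87250017e-02 -6.90810121e+00] 0.019
(318.57666015625, 210.88796997070312) 33.96369552612305 3326.5 [ 0.54077888 -0.07337377  0.04      ]
(533.588623046875, 185.2471160888672) 31.08654022216797 2322.0 [ 0.54058377 -0.26668245  0.04      ]
(57.0, 210.0) 104.00971221923828 15354.0 [0.5713128  0.18692494 0.04      ]
(312.30255126953125, 78.89490509033203) 35.11846923828125 943.0 [ 0.63849122 -0.08049364  0.04      ]
```

View pics/w1.png

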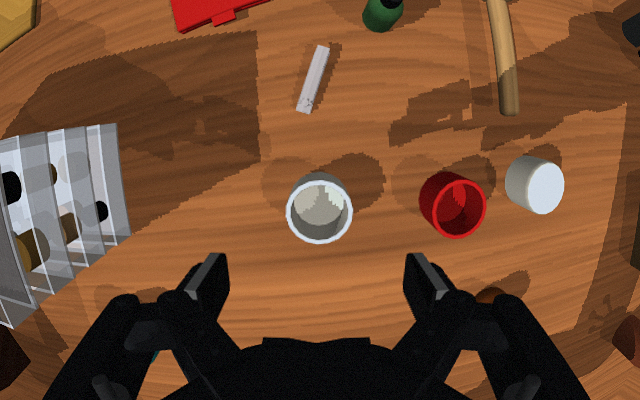

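The wrist view shows the hollow cup at (319,211), centred between the fingers, with the red cup clear at (453,205). The position agrees to 1 mm, so I'll descend and grip.

play_rows(increments=[{"slide": [0,0,35],"angular": [0,0,0],"claw": 1},{"slide": [0,0,35],"angular": [0,0,0],"claw": 1},{"slide": [0,0,20],"angular": [0,0,0],"claw": 1},{"slide": [0,0,12],"angular": [0,0,0],"claw": 1},{"slide": [0,0,6],"angular": [0,0,0],"claw": 1},{"slide": [0,0,0],"angular": [0,0,0],"claw": 1},{"slide": [0,0,0],"angular": [0,0,0],"claw": 1}])

```text
time: 2.95
ee_pos: [0.5416, -0.0721, 0.0338]
tcp_rot: [-180.0, -0.1, -7.0]
wrist_force: [0.4, 0.7, 0.6]
opening: 0.0857
grasp_force: 0.0
```

play_rows(increments=[{"slide": [0,0,0],"angular": [0,0,0],"claw": -0.2},{"slide": [0,0,0],"angular": [0,0,0],"claw": -0.2},{"slide": [0,0,0],"angular": [0,0,0],"claw": -0.2},{"slide": [0,0,0],"angular": [0,0,0],"claw": -0.2},{"slide": [0,0,0],"angular": [0,0,0],"claw": -0.2},{"slide": [0,0,0],"angular": [0,0,0],"claw": -0.2},{"slide": [0,0,0],"angular": [0,0,0],"claw": -0.2},{"slide": [0,0,0],"angular": [0,0,0],"claw": -0.2}], squeeze=35)

```text
time: 3.75
ee_pos: [0.5413, -0.072, 0.0334]
tcp_rot: [180.0, -0.1, -7.0]
wrist_force: [-1.4, -0.3, 4.9]
opening: 0.0515
grasp_force: 36.3
```

play_rows(increments=[{"slide": [0,0,-10],"angular": [0,0,0],"claw": -0.2},{"slide": [0,0,-25],"angular": [0,0,0],"claw": -0.2},{"slide": [0,0,-35],"angular": [0,0,0],"claw": -0.2},{"slide": [0,0,-40],"angular": [0,0,0],"claw": -0.2},{"slide": [0,0,-40],"angular": [0,0,0],"claw": -0.2},{"slide": [0,0,-35],"angular": [0,0,0],"claw": -0.2},{"slide": [0,0,-20],"angular": [0,0,0],"claw": -0.2},{"slide": [0,0,-11],"angular": [0,0,0],"claw": -0.2}])

```text
time: 4.55
ee_pos: [0.5411, -0.072, 0.2511]
tcp_rot: [-180.0, -0.2, -7.0]
wrist_force: [-0.0, 0.1, 0.4]
opening: 0.0517
grasp_force: 36.8
```

play_rows(increments=[{"slide": [0,0,0],"angular": [0,0,0],"claw": -0.2},{"slide": [0,0,0],"angular": [0,0,0],"claw": -0.2}])

```text
time: 4.75
ee_pos: [0.5406, -0.0719, 0.2472]
tcp_rot: [-180.0, 0.1, -7.0]
wrist_force: [0.8, -0.4, -0.9]
opening: 0.0518
grasp_force: 36.8
```

Run:
```python
from h import *
im=bot.camera('scene')[:,:,::-1].copy(); cv2.imwrite('pics/s1.png',cv2.resize(im[40:290,150:520],None,fx=2,fy=2))
o=bot.get_obs(); print(o['ee_pos'],o['tcp_rot'],o['wrist_force'])
```

```text
[ 0.54041227 -0.07189152  0.24678914] [ 1.79999490e+02  1.24371492e-01 -6.98525696e+00] [ 0.49065093  0.23689829 -1.39182377]
```

View pics/s1.png

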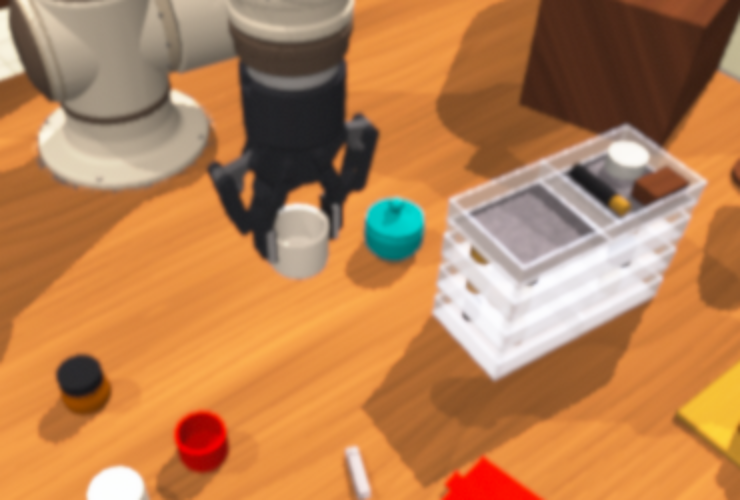

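The cup hangs upright in the jaws at crop position (300,240). Next I'll move it over the pocket.

play_rows(increments=[{"slide": [1.5,-20,0],"angular": [0,0,0],"claw": -0.2},{"slide": [3,-40,0],"angular": [0,0,0],"claw": -0.2},{"slide": [3.5,-45,0],"angular": [0,0,0],"claw": -0.2},{"slide": [3.5,-45,0],"angular": [0,0,0],"claw": -0.2},{"slide": [3.5,-45,0],"angular": [0,0,0],"claw": -0.2},{"slide": [3,-40,0],"angular": [0,0,0],"claw": -0.2},{"slide": [2,-26,0],"angular": [0,0,0],"claw": -0.2},{"slide": [0,0,0],"angular": [0,0,0],"claw": -0.2}])

```text
time: 5.6
ee_pos: [0.5702, 0.0657, 0.2577]
tcp_rot: [-174.7, 0.1, 4.2]
wrist_force: [-0.0, -0.6, -1.4]
opening: 0.0516
grasp_force: 36.8
```

play_rows(increments=[{"slide": [0,0,0],"angular": [0,0,0],"claw": -0.2},{"slide": [0,0,0],"angular": [0,0,0],"claw": -0.2}])

```text
time: 5.8
ee_pos: [0.5701, 0.0634, 0.258]
tcp_rot: [-174.8, 0.1, 4.0]
wrist_force: [-0.0, -0.0, -1.7]
opening: 0.0518
grasp_force: 36.8
```

Run:
```python
from h import *
im=bot.camera('wrist')[:,:,::-1].copy(); cv2.imwrite('pics/w2.png',im)
o=bot.get_obs(); print(o['ee_pos'],o['tcp_rot'],o['wrist_force'])
```

```text
[0.57012707 0.0633476  0.25812047] [-1.74785602e+02  8.29295424e-02  3.97809463e+00] [-0.07148892 -0.96867019 -1.8748507 ]
```

View pics/w2.png

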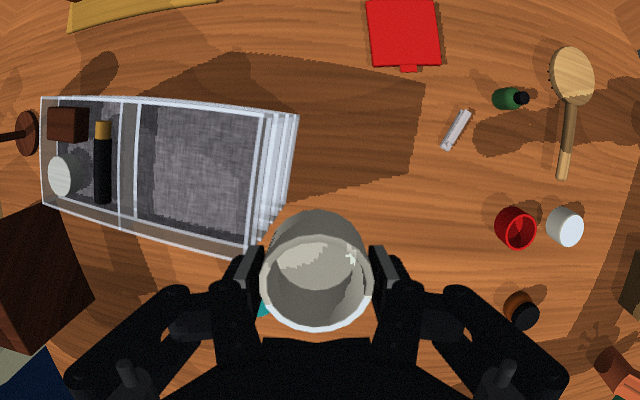

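The wrist view shows the cup still held. The arm stopped short, at y=0.063, with the tool rolled 5° and the yaw off by 11°. I'll check the joints.

Run:
```python
from h import *
o=bot.get_obs(); print(o['q'].round(2),o['joint_efforts'].round(1),o['torque'].round(2),o['time'])
```

```text
[  3.92   8.47  14.65  96.27   5.21 179.95] [  0.4 -56.1  46.8   0.    0.3   0. ] [-0.08 -0.01 -0.01] 5.85
```

Joint 6 is at its 180° limit. The cup is round, so I'll use a larger yaw (about +22°), which keeps joint 6 in range and still fits the pocket.

play_rows(increments=[{"slide": [0,0,0],"angular": [0,0,-6],"claw": -0.2},{"slide": [0,0,0],"angular": [0,0,-6],"claw": -0.2},{"slide": [0,0,0],"angular": [0,0,-6],"claw": -0.2},{"slide": [0,0,0],"angular": [0,0,0],"claw": -0.2},{"slide": [0,0,0],"angular": [0,0,0],"claw": -0.2}])

```text
time: 6.35
ee_pos: [0.5702, 0.0636, 0.2582]
tcp_rot: [-175.0, -1.5, 21.8]
wrist_force: [-0.4, -0.4, -0.8]
opening: 0.0517
grasp_force: 36.8
```

Run:
```python
from h import *
o=bot.get_obs(); print(o['q'].round(2),o['ee_pos'],o['tcp_rot'],o['time'])
```

```text
[  3.94   8.47  14.67  96.28   5.23 162.12] [0.57018871 0.06356462 0.25823214] [-175.00201      -1.52861154   21.75282882] 6.35
```

```bash
cat >> h.py <<'E'
from scipy.spatial.transform import Rotation as Ro
def go(p,rpy):
    o=bot.get_obs(); R=Ro.from_euler('xyz',o['tcp_rot'],degrees=True); T=Ro.from_euler('xyz',rpy,degrees=True)
    print(o['ee_pos'].round(4),o['tcp_rot'].round(2),'| turn',(R.inv()*T).as_rotvec(degrees=True).round(2),'slide after turn mm',(T.inv().apply(np.array(p)-o['ee_pos'])*1e3).round(1))
E
python3 -c "
from h import *
go([.592,.185,.25],[180,0,22])"
```

```text
[0.5702 0.0636 0.2582] [-175.     -1.53   21.75] | turn [-4.99 -1.54 -0.18] slide after turn mm [  65.7 -104.4    8.2]
```

play_rows(increments=[{"slide": [0,0,0],"angular": [-2.5,-0.8,0],"claw": -0.2},{"slide": [0,0,0],"angular": [-2.5,-0.8,0],"claw": -0.2},{"slide": [10,-16,1],"angular": [0,0,0],"claw": -0.2},{"slide": [18,-28,2],"angular": [0,0,0],"claw": -0.2},{"slide": [18,-29,2],"angular": [0,0,0],"claw": -0.2},{"slide": [13,-21,2],"angular": [0,0,0],"claw": -0.2},{"slide": [7,-10,1],"angular": [0,0,0],"claw": -0.2},{"slide": [0,0,0],"angular": [0,0,0],"claw": -0.2}])

```text
time: 7.15
ee_pos: [0.5924, 0.1861, 0.2495]
tcp_rot: [-180.0, 0.1, 22.0]
wrist_force: [-0.3, -0.2, -1.8]
opening: 0.0513
grasp_force: 36.9
```

play_rows(increments=[{"slide": [0,0,0],"angular": [0,0,0],"claw": -0.2},{"slide": [0,0,0],"angular": [0,0,0],"claw": -0.2}])

```text
time: 7.35
ee_pos: [0.5924, 0.184, 0.2505]
tcp_rot: [180.0, 0.0, 21.9]
wrist_force: [0.4, -0.6, -0.2]
opening: 0.0514
grasp_force: 36.9
```

Run:
```python
from h import *
cv2.imwrite('pics/w3.png',bot.camera('wrist')[:,:,::-1])
go([.592,.185,.25],[180,0,22]); print(bot.get_obs()['q'].round(1))
```

```text
[0.5924 0.184  0.2506] [1.7998e+02 3.0000e-02 2.1940e+01] | turn [ 0.02  0.03 -0.06] slide after turn mm [-0.  -1.1  0.6]
[ 17.3  15.1  21.7  96.6  -0.  175.3]
```

View pics/w3.png

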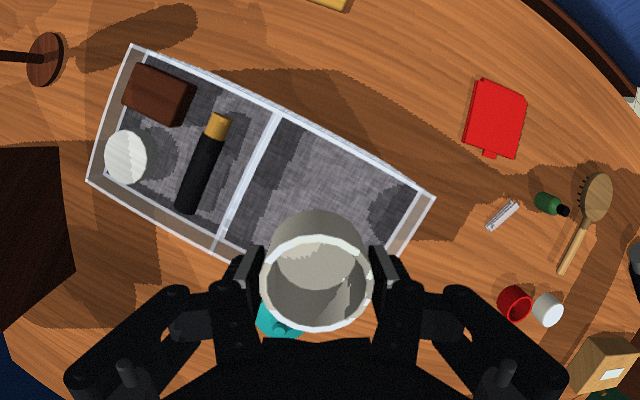

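The cup hangs level over the pocket. The rim corners show at about (280,115), (434,198) and (215,250), so I'll use them for a quick cross-check of the pocket's centre.

Run:
```python
from h import *
A,B,C=[onz('wrist',*p,.173) for p in [(280,115),(434,198),(215,250)]]
print(A,B,C,(B+C)/2,np.linalg.norm(A-B),np.linalg.norm(A-C))
```

```text
[0.65052177 0.23307679 0.173     ] [0.63919606 0.11373035 0.173     ] [0.54327713 0.24533894 0.173     ] [0.59123659 0.17953464 0.173     ] 0.1198826306706136 0.1079433853432401
```

play_rows(increments=[{"slide": [0,0,15],"angular": [0,0,0],"claw": -0.2},{"slide": [0,0,20],"angular": [0,0,0],"claw": -0.2},{"slide": [0,0,15],"angular": [0,0,0],"claw": -0.2},{"slide": [0,0,8],"angular": [0,0,0],"claw": -0.2},{"slide": [0,0,4],"angular": [0,0,0],"claw": -0.2},{"slide": [0,0,0],"angular": [0,0,0],"claw": -0.2},{"slide": [0,0,0],"angular": [0,0,0],"claw": -0.2},{"slide": [0,0,0],"angular": [0,0,0],"claw": -0.2}])

```text
time: 8.2
ee_pos: [0.5926, 0.1852, 0.1891]
tcp_rot: [180.0, -0.0, 22.0]
wrist_force: [0.0, 0.1, -1.0]
opening: 0.0518
grasp_force: 36.9
```

play_rows(increments=[{"slide": [0,0,2],"angular": [0,0,0],"claw": -0.2},{"slide": [0,0,1],"angular": [0,0,0],"claw": -0.2},{"slide": [0,0,1],"angular": [0,0,0],"claw": -0.2},{"slide": [0,0,0],"angular": [0,0,0],"claw": -0.2},{"slide": [0,0,0],"angular": [0,0,0],"claw": -0.2}])

```text
time: 8.7
ee_pos: [0.5923, 0.1852, 0.1841]
tcp_rot: [180.0, 0.1, 22.0]
wrist_force: [-0.2, -0.9, -1.3]
opening: 0.0514
grasp_force: 36.9
```

play_rows(increments=[{"slide": [0,0,1],"angular": [0,0,0],"claw": -0.2},{"slide": [0,0,0.5],"angular": [0,0,0],"claw": -0.2},{"slide": [0,0,0.5],"angular": [0,0,0],"claw": -0.2},{"slide": [0,0,0],"angular": [0,0,0],"claw": -0.2},{"slide": [0,0,0],"angular": [0,0,0],"claw": -0.2}])

```text
time: 9.2
ee_pos: [0.5923, 0.1852, 0.1822]
tcp_rot: [180.0, 0.1, 22.0]
wrist_force: [-0.2, -0.7, -1.7]
opening: 0.0516
grasp_force: 36.9
```

play_rows(increments=[{"slide": [0,0,0.5],"angular": [0,0,0],"claw": -0.2},{"slide": [0,0,0.5],"angular": [0,0,0],"claw": -0.2},{"slide": [0,0,0],"angular": [0,0,0],"claw": -0.2},{"slide": [0,0,0],"angular": [0,0,0],"claw": -0.2}])

```text
time: 9.6
ee_pos: [0.5923, 0.1852, 0.1814]
tcp_rot: [180.0, 0.0, 22.0]
wrist_force: [-1.7, -0.8, 2.0]
opening: 0.0513
grasp_force: 37.1
```

The wrist force jumped about 3.5 N, so the cup is touching the floor. I'll open partway.

play_rows(increments=[{"slide": [0,0,0],"angular": [0,0,0],"claw": 0.35},{"slide": [0,0,0],"angular": [0,0,0],"claw": 0.5},{"slide": [0,0,0],"angular": [0,0,0],"claw": 0.6},{"slide": [0,0,0],"angular": [0,0,0],"claw": 0.6},{"slide": [0,0,0],"angular": [0,0,0],"claw": 0.6},{"slide": [0,0,0],"angular": [0,0,0],"claw": 0.6}])

```text
time: 10.2
ee_pos: [0.5923, 0.1852, 0.1811]
tcp_rot: [180.0, 0.1, 22.0]
wrist_force: [-0.1, 0.5, -0.5]
opening: 0.0683
grasp_force: 0.0
```

play_rows(increments=[{"slide": [0,0,-5],"angular": [0,0,0],"claw": 0.6},{"slide": [0,0,-10],"angular": [0,0,0],"claw": 0.6},{"slide": [0,0,-20],"angular": [0,0,0],"claw": 0.6},{"slide": [0,0,-30],"angular": [0,0,0],"claw": 0.6},{"slide": [0,0,-30],"angular": [0,0,0],"claw": 0.6},{"slide": [0,0,-15],"angular": [0,0,0],"claw": 0.6},{"slide": [0,0,0],"angular": [0,0,0],"claw": 0.6},{"slide": [0,0,0],"angular": [0,0,0],"claw": 0.6}])

```text
time: 11.0
ee_pos: [0.5926, 0.1853, 0.2911]
tcp_rot: [180.0, 0.0, 22.0]
wrist_force: [0.0, 0.6, -0.8]
opening: 0.0684
grasp_force: 0.0
```

Run:
```python
from h import *
a=bot.camera('wrist')[:,:,::-1]; b=bot.camera('scene')[:,:,::-1]
cv2.imwrite('pics/e.png',np.hstack([a[40:360,100:500],cv2.resize(b[80:240,320:520],None,fx=2,fy=2)]))
```

```text
(no output)
```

View pics/e.png

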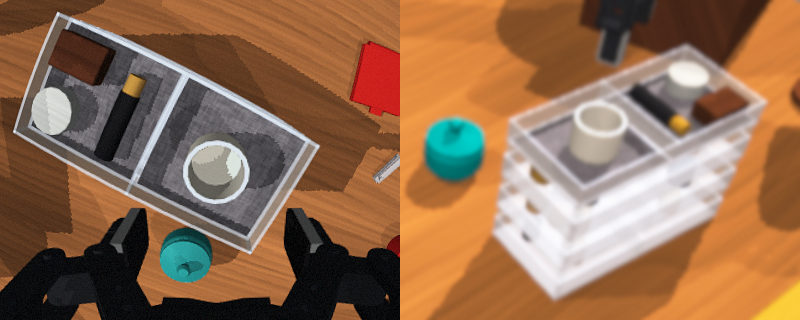

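The cup stands upright and released in the pocket, at (216,172) in the wrist crop, and the fingers are clear.

```bash
python3 -c "
from workcell import bot
print(bot.job_done())"
```

```text
the job is handed in; nothing more can be done
None
```

I set the mouth-up cup upright on the floor of the empty pocket, let it go, backed the gripper clear and handed the job in; I never touched the upside-down cup, and no verdict came back.

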